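Drive the stuck bushing out of the spice mill

ROBOT

A 6-joint arm with a two-finger parallel gripper is mounted at the origin on the work surface. World frame = base frame: x ahead of the robot, y to its left, z up, the work surface at z = 0. Lengths are in m, angles in rad, forces in N, time in s.
With the tool pointing down it reaches from about 0.375 to 0.975 m from the base axis. Payload 3.8 kg.
Tool frame: the origin (TCP) lies midway between the tips of the shut fingers; the grasp point (between the pads) lies 19 mm behind it; x points along the fingers, y is the direction in which the jaws open and shut, and the axes are right-handed (so a half turn about x gives the same grasp; the last joint's range is limited). The gripper opens to 88 mm and grips with 3 to 60 N. Pads are 18 mm wide; open, the fingers measure 123 mm over their backs; the gripper's body (75 mm by 187 mm) begins 45 mm behind the grasp point.
Start: joints at [1.254, 0.264, 1.604, -0, 1.274, -0.037], TCP at [0.186, 0.649, 0.239] pointing down, gripper open.
Joint ranges: [-2.63, 2.63], [-0.94, 2.18], [0.31, 2.57], [-1.31, 4.45], [0, 2.66], [-2.55, 2.55]. Speed limits (rad/s): [2.57, 2.57, 3.14, 3.14, 3.14, 3.14].

INTERFACE

Orientations are given as a rotation vector (axis times angle).
In Python, from cell import manip, inverse_kinematics, cams, order gives the robot as it stands. Calls block until the motion is done:
- manip.move_pose(position, orientation): joint-space move of the TCP to a pose.
- manip.move_linear(position, rate=0.15, rot=None): straight line of the TCP; rot=None keeps the orientation; rate is the mean speed in m/s.
- manip.set_joints(angles): joint-space move.
- manip.set_gripper(opening, force=None): finger opening in m; force is the grip in N (None keeps the last); returns when the fingers have stopped.
- manip.dwell(seconds).
- inverse_kinematics(position, orientation): joint angles nearest the present ones, or None.
- manip.state(): the state.
- cams.capture(name): name is "side" or "top" or "wrist"; returns a dict with "image" (420x560x3 uint8, blue, green, red), "z_map" (420x560 float32, m along the optical axis (not along the pixel's ray), 0 where there is no reading), "intrinsics" (3x3 intrinsics, pixels), "position" and "orientation" of the camera in the world; the wrist camera has in their place "T_tool_cam" (4x4, takes a point from camera to tool coordinates, whose origin is the TCP and whose axes are the tool frame's). Camera axes: x right, y down, z forward; pixel columns grow to the right and rows downward; lengths in m; the calibration is good to about 2 mm. A picture is of the moment at which its call begins: read the wrist's pose just before it.
A pose or a line that the arm cannot do raises manip.IKError and nothing moves.
- order.close_job(): hands the job in, once; it reports no verdict.
The state is a dict: "clock": time; "joint_pos": joint angles; "joint_velocities": joint speeds; "tau": joint torques, N m; "tool_pos": TCP position; "tcp_rot": TCP orientation; "contact_force": force on the tool from outside, world axes, zero at the start; "moment": the same for the moment, N m; "gripper_width": finger opening in m.
Only numpy, scipy, OpenCV 4.12 (cv2) and the standard library are available. Lean on these libraries where they do the work, as an engineer would, in place of code of your own. Each camera call takes 0.05 s, during which the arm holds its last target. There are 200 camera calls.

TASK

Take the steel drift out of its wooden holder and use it to push the stuck brass bushing down through the bore of the upturned spice mill until it drops into the dish below. Press gently, never with more than about 12 N on the mill, then put the drift back in its holder, fully down and upright, and leave the tea things alone.

Things in the scene. Friction and masses are not known exactly. Their poses are not given: they have to be found in the camera images.
- stand: Fixed dark wooden bridge stand: plate 120 x 120 mm, upper face 60 mm above the table, on four legs; on the plate a springy black rubber ring, 76 mm across, 12 mm high. Origin at table height under the ring's middle, z up. On the ring stands the mill: an upturned wooden cylinder 60 mm across, 60 mm high, with an upright bore 15 mm wide, no chamfer. It cannot slide or tip.
- mill_mark (a point): Point of the stand 132 mm above its origin, at the height of the mill's flat top (rim). The mill was set down by hand: the axis of its bore is off this point by 4 to 7 mm in some horizontal direction, a different one each time, and is not reported: find it by feel or by eye. No part of the mill's top is higher.
- catches (a point): Point of the stand 46 mm below mill_mark, the height of two spring catches in the bore. They hold the brass bushing (14 mm across, 22 mm long, pose not reported), whose top starts 28 to 34 mm below the rim. It takes 4 to 10 N to push and drops out once its top is some 50 mm below the sunken rim. The catches let the drift through both ways almost freely.
- mill (a joint): How far the mill body has been pressed down into its springy rubber ring, in m: 0 when unloaded, 0.4 mm for each newton pressing down on the mill or on the bushing in it (10 N: 4 mm). Above 6 mm (about 15 N) counts as forced.
- dish: Fixed open white ceramic dish on the table under the stand, 88 x 88 mm, 16 mm high, walls 4 mm; origin at the centre of its underside, below the stand's origin. The bushing falls into it.
- holder: Fixed pale wooden block 60 x 60 mm, 78 mm high, with an upright through hole 17 mm in diameter in its middle. Origin at the centre of its underside, z up. The drift hangs in it by its handle.
- drift_grip (a point): Centre of the drift's wooden handle, which is 24 x 24 mm square (sides along the point's x and y) and 44 mm high (z, upwards, away from the tip). Below the handle is a steel rod 10 mm in diameter and 70 mm long. The drift weighs 70 g. Put away in the holder, the underside of the handle rests on the block and this point is 100 mm above the holder's origin.
- drift_tip (a point): Centre of the flat lower end of the drift's rod, 92 mm below drift_grip on the drift's axis; z along the axis, towards the handle.
- teapot: Bystander: empty glass teapot with steel lid, 120 mm across, 120 mm high, spout and handle along its y. Origin at the centre of its underside. Leave alone.
- glasses: Bystander: two nested amber glasses, 72 mm across at the rim, 112 mm high. Origin at the centre of the underside. Leave alone.
- sugar_dome: Bystander: white ceramic sugar dome, 100 mm across, 83 mm high. Origin at the centre of its underside. Leave alone.
- spice_box: Bystander: white plastic spice box with a press catch, 90 x 120 x 50 mm. Origin at the centre of its underside. Leave alone.
Not all that is in view belongs to the job. What is shaped like the holder but pink or turquoise is not meant. What is meant by the part that bears drift_grip is not white, and is the smaller of those in its own colour.

How it is judged:
On the way, in this order (a step that is already met when the one before it is completed fails the run):
1. the drift has entered the mill's bore (z of drift_tip in the frame of stand below 0.118 m and horizontal distance between drift_tip and stand below 0.014 m and angle between drift_tip's own z axis and vertical below 0.3 rad), for 0.1 s.
2. the bushing has been pushed out and lies in the dish (contact force between dish and anything else above 0.1 N), for 0.2 s.
At the end, for the whole second after the job is handed in: The bushing lies in the dish (the dish carries its weight); the drift stands released in its holder, its handle within 8 mm of the hole's axis, within 4 mm of fully down and within 0.1 rad of upright; nothing presses on the mill (contact force between dish and anything else above 0.1 N and horizontal distance between drift_grip and holder below 0.008 m and z of drift_grip in the frame of holder between 0.096 and 0.104 m and angle between drift_grip's own z axis and vertical below 0.1 rad and value of joint mill below 0.002 m); the robot touches nothing.
It fails at once if the mill is pressed down more than 6 mm into its rubber ring (more than about 15 N) (value of joint mill above 0.006 m).
It fails at once if a bystander is moved by more than 15 mm (distance of any of teapot, glasses, sugar_dome, spice_box from where it was at the start of the episode above 0.015 m).
It also fails if it takes over 67 s, if anything falls off the work surface, if the arm or the gripper's body presses on something with over 40 N, if the wrist force passes 120 N, or if a joint passes its speed limit or range.

## Working session

There is one attempt and no reset: what is moved stays moved. The work goes in short steps, each a Python script; the robot and the scene stay as the last script left them, time stands still between calls to the robot, and variables do not carry over. Pictures are saved under pics/ and viewed, about 8 in all and at most 12, crops included, and the job is handed in when it is done.

```bash
mkdir -p pics; ls
cat > h.py <<'E'
import numpy as np, cv2
from scipy.spatial.transform import Rotation as R
from cell import manip, inverse_kinematics, cams, order
def cap(n):
    s=manip.state(); c=cams.capture(n)
    if n=='wrist':
        T=np.eye(4); T[:3,:3]=R.from_rotvec(s['tcp_rot']).as_matrix(); T[:3,3]=s['tool_pos']
        c['T']=T@np.array(c['T_tool_cam'])
    else:
        T=np.eye(4); o=np.array(c['orientation'])
        T[:3,:3]=o if o.shape==(3,3) else R.from_rotvec(o).as_matrix() if o.size==3 else R.from_quat(o).as_matrix()
        T[:3,3]=c['position']; c['T']=T
    return c
def ray(c,u,v):
    d=c['T'][:3,:3]@np.linalg.inv(c['intrinsics'])@np.array([u,v,1.]); return c['T'][:3,3],d
def onz(c,u,v,z):
    o,d=ray(c,u,v); return o+d*(z-o[2])/d[2]
def xyz(c):
    h,w=c['z_map'].shape; v,u=np.mgrid[:h,:w]
    P=np.stack([u,v,np.ones_like(u)],-1).reshape(-1,3)@np.linalg.inv(c['intrinsics']).T*c['z_map'].reshape(-1,1)
    return (P@c['T'][:3,:3].T+c['T'][:3,3]).reshape(h,w,3)
E
python3 - <<'E'
from h import *
for n in ('side','top'):
    c=cap(n); cv2.imwrite(f'pics/{n}0.png',c['image']); print(n,c['position'],c['orientation'],c['intrinsics'])
print(manip.state())
E
```

```text
pics
side [0.43698836 0.95222297 0.96948885] [-0.25225557  2.76651272 -1.28821009] [[530.03249485   0.         279.44828447]
 [  0.         530.03249485 206.92594738]
 [  0.           0.           1.        ]]
top [ 0.34936829 -0.05238098  1.56418002] [-2.14345994  2.11077482 -0.16516011] [[543.41047621   0.         283.85942436]
 [  0.         543.41047621 206.0555564 ]
 [  0.           0.           1.        ]]
{'clock': 0.1, 'joint_pos': array([ 1.25410880e+00,  2.64688222e-01,  1.60523068e+00, -3.60112563e-05,
        1.27371174e+00, -3.68978935e-02]), 'joint_velocities': array([-2.10856354e-03, -3.25749030e-03, -2.30668543e-03,  1.42138225e-03,
        5.07543985e-05, -6.43459709e-04]), 'tau': array([ 1.37401548e-03, -5.03615499e+01, -3.58071113e+01,  7.32366135e-02,
        2.32379988e-02, -5.92666038e-05]), 'tool_pos': array([0.18621427, 0.64813496, 0.23750915]), 'tcp_rot': array([ 0.21803343,  1.55994146, -0.22120291]), 'contact_force': array([ 0.2466651 , -0.35680618, -0.42434336]), 'moment': array([-0.00112395,  0.01283185,  0.01882222]), 'gripper_width': 0.08789750818174223}
```

View pics/top0.png

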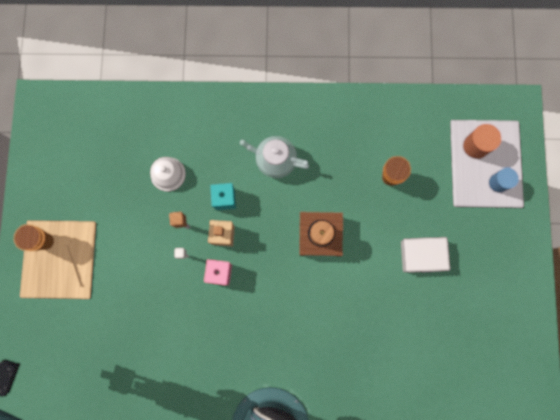

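View pics/side0.png

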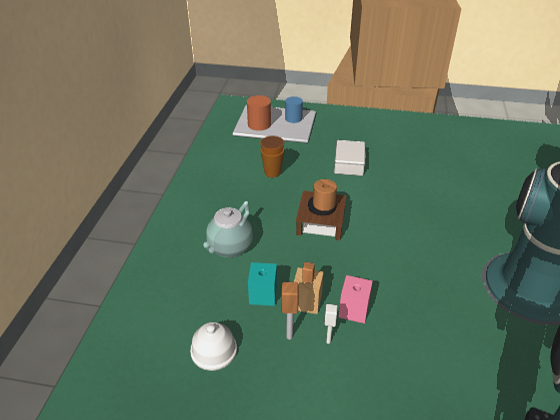

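The top view shows these drift-like things: a brown handle on the pale block (218,231), a larger brown handle to its left (177,219) and a white one (180,253). The holder-like blocks are pale (220,232), turquoise (222,195) and pink (217,272). My choice is the pale block and the small brown handle in it. The stand is at (321,233). Next I'll measure these and take a close look.

Run:
```python
from h import *
c=cap('top'); P=xyz(c)
for n,(u,v),r in [('handle',(218,231),2),('holderedge',(228,241),1),('big',(177,219),2),('white',(180,253),2),('teal',(218,187),2),('pink',(222,281),1),('mill',(314,227),2),('table',(270,300),3),('stand plate',(305,219),2),('teapot',(277,153),2),('dome',(168,170),2),('glass',(397,170),3)]:
    print(n,np.median(P[v-r:v+r+1,u-r:u+r+1].reshape(-1,3),0).round(4))
w=cap('wrist'); print(w['T_tool_cam'],w['intrinsics'])
print(R.from_rotvec(manip.state()['tcp_rot']).as_matrix().round(3))
# mill top mask
m=(abs(P[...,2]-.132)<.008)
n,l,s,ce=cv2.connectedComponentsWithStats(m.astype(np.uint8))
for i in range(1,n):
    if s[i,4]>25: q=P[l==i]; print(s[i],q.mean(0).round(4),q.min(0).round(3),q.max(0).round(3))
hsv=cv2.cvtColor(c['image'],cv2.COLOR_BGR2HSV)
# stand plate
m=(abs(P[...,2]-.06)<.008)
m[:, :280]=0; m[:,370:]=0
q=P[m]; print('plate',len(q),cv2.minAreaRect(q[:,:2].astype(np.float32)))
m=(abs(P[...,2]-.078)<.01)
n,l,s,ce=cv2.connectedComponentsWithStats(m.astype(np.uint8))
for i in range(1,n):
    if s[i,4]>100: print(s[i],cv2.minAreaRect(P[l==i][:,:2].astype(np.float32)))
```

```text
handle [0.5245 0.1443 0.1218]
holderedge [0.5028 0.1226 0.0761]
big [0.5493 0.2474 0.1621]
white [0.4648 0.2453 0.1129]
teal [0.654  0.1549 0.0776]
pink [0.3934 0.1349 0.0742]
mill [ 0.5381 -0.1117  0.1292]
table [ 0.3445  0.0062 -0.0008]
stand plate [ 0.5697 -0.0894  0.0581]
teapot [ 0.7448 -0.0092  0.1066]
dome [0.7028 0.3007 0.0648]
glass [ 0.7013 -0.3387  0.1116]
[[ 1.14908297e-04 -2.94939840e-01  9.55515818e-01 -1.45326278e-01]
 [ 9.99999526e-01 -8.89507093e-04 -3.94822687e-04  9.30248027e-05]
 [ 9.66387037e-04  9.55515410e-01  2.94939598e-01 -7.53974235e-02]
 [ 0.00000000e+00  0.00000000e+00  0.00000000e+00  1.00000000e+00]] [[372.19990648   0.         279.22006501]
 [  0.         372.19990648 212.98652486]
 [  0.           0.           1.        ]]
[[-0.     0.276  0.961]
 [-0.001  0.961 -0.276]
 [-1.    -0.001 -0.   ]]
[311 222  22  22 363] [ 0.5236 -0.1317  0.1311] [ 0.495 -0.16   0.124] [ 0.552 -0.104  0.139]
plate 1367 ((0.43053120374679565, -0.10734574496746063), (0.7579227685928345, 0.1709289848804474), 0.9983705878257751)
[256 137  52  37 502] ((0.7406919598579407, -0.01209770143032074), (0.13190968334674835, 0.1060464158654213), 39.099098205566406)
[495 168  24  22 395] ((0.6897808313369751, -0.6486517190933228), (0.060188908129930496, 0.06051172316074371), 3.7166340351104736)
[210 184  23  23 445] ((0.6319599747657776, 0.14570648968219757), (0.06129611283540726, 0.06129249185323715), 4.830910682678223)
[208 221  24  23 385] ((0.5272485017776489, 0.14706605672836304), (0.06064968183636665, 0.06111400946974754), 86.67864990234375)
[204 260  25  25 466] ((0.4169665277004242, 0.1521996110677719), (0.06081940978765488, 0.059931691735982895), 83.69803619384766)
```

```bash
cat >> h.py <<'E'
def rot(yaw):  # tool x down, tool y = (cos yaw, sin yaw)
    y=np.array([np.cos(yaw),np.sin(yaw),0]); x=np.array([0,0,-1.]); return R.from_matrix(np.stack([x,y,np.cross(x,y)],1)).as_rotvec()
E
python3 - <<'E'
from h import *
manip.move_pose([0.525,0.147,0.235],rot(-0.058)); manip.set_gripper(0.06)
c=cap('wrist'); P=xyz(c); cv2.imwrite('pics/w1.png',c['image'])
s=manip.state(); print(s['clock'],s['tool_pos'],s['joint_pos'].round(2))
for z,t in ((.122,.006),(.078,.006)):
    m=(abs(P[...,2]-z)<t)
    n,l,st,ce=cv2.connectedComponentsWithStats(m.astype(np.uint8))
    for i in range(1,n):
        if st[i,4]>300: q=P[l==i]; print(z,st[i],ce[i].round(),cv2.minAreaRect(q[:,:2].astype(np.float32)),np.median(q[:,2]))
E
```

```text
3.0 [0.52500674 0.14698949 0.23497076] [ 0.23  0.02  1.89 -0.    1.23  0.29]
0.122 [ 266  190   33   33 1043] [282. 206.] ((0.5279178619384766, 0.1472485214471817), (0.024009481072425842, 0.023678604513406754), 86.72189331054688) 0.12092833266976677
0.078 [ 368  146   78   81 4936] [407. 186.] ((0.6332220435142517, 0.14531898498535156), (0.06062697619199753, 0.06053934991359711), 5.718653678894043) 0.07716581903850186
0.078 [ 112  156   77   74 4867] [151. 192.] ((0.41802778840065, 0.15239128470420837), (0.0605284608900547, 0.061079371720552444), 84.18948364257812) 0.07717287458156924
0.078 [ 245  156   74   72 3705] [282. 187.] ((0.5280539989471436, 0.14682906866073608), (0.060843709856271744, 0.06018933281302452), 87.37751770019531) 0.07720067266737868
0.078 [505 283  55  18 347] [539. 289.] ((0.7541059255599976, 0.04224682226777077), (0.010252568870782852, 0.050119150429964066), 80.34967803955078) 0.07518755446023961
```

View pics/w1.png

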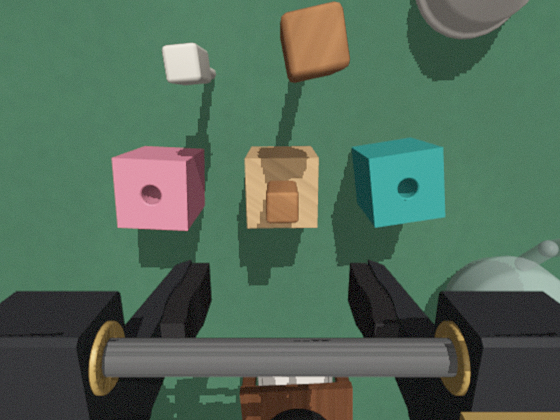

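The close crop shows the 24 mm brown handle at (282,206) in the pale block, smaller than the brown one at (315,40), so the choice holds. Now I'll grasp it, lift it and look at the mill.

Run:
```python
from h import *
r=rot(-0.057); p=[0.528,0.1472]
manip.move_linear([*p,.235],rot=r)
manip.move_linear([*p,.085],rate=.12)
manip.set_gripper(0.0,force=40)
s=manip.state(); print(s['clock'],s['gripper_width'],s['contact_force'])
manip.move_linear([*p,.257],rate=.1)
s=manip.state(); print(s['clock'],s['gripper_width'],s['contact_force'],s['tool_pos'])
manip.move_pose([0.524,-0.08,.257],r)
s=manip.state(); print(s['clock'],s['gripper_width'],s['contact_force'],s['tool_pos'])
c=cap('wrist'); P=xyz(c); cv2.imwrite('pics/w2.png',c['image']); np.save('w2.npy',P); np.save('w2T.npy',c['T'])
```

```text
5.2833 0.02363060358666627 [-0.1373503  -0.89124614  1.24072208]
7.15 0.02364966774251047 [-0.14786767  0.27463668 -0.95416357] [0.52760121 0.14709374 0.25614998]
8.0583 0.024037716855269255 [-0.45672286  0.29959285 -1.65122974] [ 0.524056   -0.07936386  0.25687896]
```

View pics/w2.png

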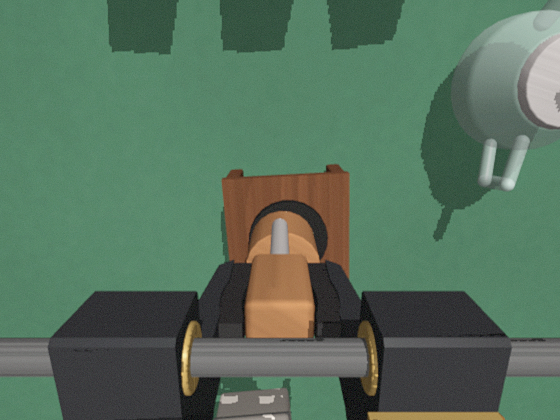

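The drift and fingers hide the mill at (285,250), so I'll step past it to see the bore.

Run:
```python
from h import *
manip.move_linear([0.524,-0.195,.257],rate=.2)
manip.dwell(.2)
s=manip.state(); print(s['clock'],s['tool_pos'],s['contact_force'])
c=cap('wrist'); P=xyz(c); 
m=abs(P[...,2]-.131)<.005
n,l,st,ce=cv2.connectedComponentsWithStats(m.astype(np.uint8))
i=1+np.argmax(st[1:,4]); q=P[l==i]; print(st[i],np.median(q[:,2]))
cs,h=cv2.findContours((l==i).astype(np.uint8),cv2.RETR_CCOMP,cv2.CHAIN_APPROX_NONE)
for k,cc in enumerate(cs):
    if len(cc)<15: continue
    pts=np.array([onz(c,u,v,.132)[:2] for u,v in cc[:,0]],np.float32)
    print(h[0][k],len(cc),cc[:,0].mean(0),cv2.minEnclosingCircle(pts),cv2.fitEllipse(pts))
x,y,w,hh=st[i][:4]; 
cv2.imwrite('pics/w3.png',c['image'])
# drift end
q=P[(abs(P[...,2]-.19)<.03)&(np.hypot(P[...,0]-.524,P[...,1]+.195)<.03)]; print(len(q),q.mean(0) if len(q) else 0)
```

```text
9.0333 [ 0.52410934 -0.19374538  0.25702907] [ 0.37672742 -0.27257815  0.07278016]
[ 233   75   84   87 5281] 0.1311317912548613
[-1 -1  1 -1] 239 [274.23430962 117.88284519] ((0.5249822735786438, -0.1317906677722931), 0.029673375189304352) ((0.5249167680740356, -0.13182611763477325), (0.058190807700157166, 0.058304138481616974), 85.2152328491211)
[17 15 -1  0] 61 [274.27868852 119.19672131] ((0.5226439237594604, -0.131830632686615), 0.007325763814151287) ((0.5249781012535095, -0.13171906769275665), (0.014922686852514744, 0.015066663734614849), 126.37788391113281)
394 [ 0.52526313 -0.1903715   0.20188406]
```

View pics/w3.png

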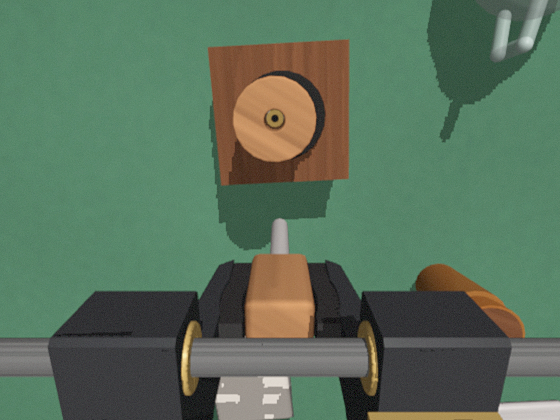

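The bore is clear at (274,119), which maps to about (0.525, -0.1317). I'll compare the rod's axis with it in the same camera, then go down under force guard.

```bash
cat > go.py <<'E'
from h import *
c=cap('wrist'); P=xyz(c); t=manip.state()['tool_pos']
q=P[(P[...,2]>t[2]-.075)&(P[...,2]<t[2]-.015)&(np.hypot(P[...,0]-t[0],P[...,1]-t[1])<.011)]
ax=np.polyfit(q[:,2]-t[2]+.077,q[:,0]-t[0],1); ay=np.polyfit(q[:,2]-t[2]+.077,q[:,1]-t[1],1)
print(len(q),t,'x slope/tip off',ax,'y',ay)
E
python3 go.py
```

```text
571 [ 0.52408334 -0.19410818  0.25710844] x slope/tip off [-0.00051269  0.00122166] y [0.00614193 0.00343491]
```

```bash
cat > push.py <<'E'
from h import *
import sys
p=np.array([0.5238,-0.1309])
manip.move_linear([*p,.257],rate=.2); manip.move_linear([*p,.222],rate=.1); manip.dwell(.3)
s=manip.state(); f0=s['contact_force'].copy(); print(s['clock'],s['tool_pos'],f0)
z=.222
while z>.186:
    z-=.002; manip.move_linear([*p,z],rate=.03)
    s=manip.state(); f=s['contact_force']-f0
    print(round(s['clock'],2),round(s['tool_pos'][2],4),f.round(1))
    if f[2]>4: print('stop'); break
E
python3 push.py
```

```text
10.4 [ 0.52424749 -0.13106457  0.22274753] [-0.88191     0.15269065 -0.4928958 ]
10.65 0.2199 [ 0.3 -0.4  0.2]
10.9 0.2178 [ 0.9 -0.6  0. ]
11.15 0.2158 [ 1.  -1.3 -0.4]
11.4 0.2138 [1.1 0.2 0.1]
11.65 0.2118 [ 0.7 -0.2 -0. ]
11.9 0.2098 [ 1.2  0.5 -0. ]
12.15 0.2078 [ 0.4  0.1 -0.2]
12.4 0.2058 [0.8 0.1 0. ]
12.65 0.2038 [-0.  -0.5  0.5]
12.9 0.2018 [ 0.5 -0.1 -0.3]
13.15 0.1998 [ 0.5 -0.8  0.4]
13.4 0.1978 [0.5 0.1 0. ]
13.65 0.1958 [0.6 0.2 0.1]
13.9 0.1938 [ 1.5 -0.6  0.1]
14.15 0.1918 [ 0.4 -0.6 -0.6]
14.4 0.1898 [ 1.1 -0.3 -0.2]
14.65 0.1878 [ 0.1  0.3 -0.1]
14.9 0.1858 [ 1.1 -0.3 -0.9]
```

The tip has entered the bore cleanly, now about 23 mm below the rim with no contact force. Next I'll push the bushing.

```bash
cat > push2.py <<'E'
from h import *
p=np.array([0.5238,-0.1309]); f0=np.array([-.4,0,-.5])
z=.1858; hi=0
while z>.1485:
    z-=.001; manip.move_linear([*p,z],rate=.02)
    s=manip.state(); f=s['contact_force']-f0
    print(round(s['clock'],2),round(s['tool_pos'][2],4),f.round(1))
    if f[2]>12: print('stop high'); break
    hi=max(hi,f[2])
    if hi>3 and f[2]<1.2 and z<.160:
        print('dropped?'); break
E
python3 push2.py
```

```text
15.15 0.1847 [ 0.7 -0.1 -0.3]
15.4 0.1837 [-0.7  0.6 -0.3]
15.65 0.1827 [0.4 0.2 0. ]
15.9 0.1817 [ 0.6 -0.3 -0.8]
16.15 0.1807 [ 0.7 -0.2 -0.5]
16.4 0.1797 [ 0.2 -0.5 -0.9]
16.65 0.179 [0.4 0.3 0.6]
16.9 0.1782 [-0.5  0.9  3.1]
17.15 0.1773 [0.3 0.2 4.6]
17.4 0.1763 [-0.5  0.2  6. ]
17.65 0.1751 [ 0.2 -0.   5.2]
17.9 0.1738 [ 0.5 -0.7  5.3]
18.15 0.1729 [ 1.1 -0.   4.8]
18.4 0.1718 [0.3 0.5 4. ]
18.65 0.1707 [0.4 0.7 5.3]
18.9 0.1696 [ 0.8 -0.1  4.2]
19.15 0.1687 [-0.3  0.4  4.4]
19.4 0.1677 [ 0.9 -0.9  4.1]
19.65 0.1667 [ 1.5 -0.8  4.3]
19.9 0.1657 [1.6 0.1 5.1]
20.15 0.1647 [0.1 0.8 4.5]
20.4 0.1637 [ 0.7 -0.6  4.2]
20.65 0.1627 [ 0.3 -0.1  5.1]
20.9 0.1617 [ 0.3 -0.   4.1]
21.15 0.1599 [ 2.6 -0.9 -0.1]
21.4 0.1594 [ 2.4 -0.2  0.4]
dropped?
```

The push held at about 5 N and then fell to zero at about 49 mm depth. I'll go a little deeper, retract and check the dish with the side camera.

Run:
```python
from h import *
p=[0.5238,-0.1309]
manip.move_linear([*p,.154],rate=.02); print(manip.state()['contact_force'])
manip.dwell(.3)
manip.move_linear([*p,.257],rate=.1)
s=manip.state(); print(s['clock'],s['contact_force'],s['gripper_width'])
c=cap('side'); a=cv2.resize(c['image'][160:260,260:390],None,fx=5,fy=5,interpolation=cv2.INTER_CUBIC)
cv2.imwrite('pics/s1.png',a)
manip.move_linear([0.527,0.10,.257],rate=.25); manip.dwell(.2)
c=cap('wrist'); cv2.imwrite('pics/w4.png',c['image']); P=xyz(c); t=manip.state()['tool_pos']
q=P[(P[...,2]>t[2]-.075)&(P[...,2]<t[2]-.015)&(np.hypot(P[...,0]-t[0],P[...,1]-t[1])<.011)]
print(len(q),t,np.polyfit(q[:,2]-t[2]+.077,q[:,0]-t[0],1),np.polyfit(q[:,2]-t[2]+.077,q[:,1]-t[1],1))
m=(abs(P[...,2]-.077)<.004)
n,l,st,ce=cv2.connectedComponentsWithStats(m.astype(np.uint8))
for i in range(1,n):
    if st[i,4]>1000:
        cs,h=cv2.findContours((l==i).astype(np.uint8),cv2.RETR_CCOMP,cv2.CHAIN_APPROX_NONE)
        for k,cc in enumerate(cs):
            if len(cc)>15: print(i,h[0][k][3],len(cc),cc[:,0].mean(0),cv2.minAreaRect(np.array([onz(c,u,v,.078)[:2] for u,v in cc[:,0]],np.float32)))
print(manip.state()['clock'])
```

```text
[ 1.1814839  -1.3146562  -0.63130365]
23.325 [ 0.467009    0.36455889 -0.76635308] 0.023670667669391524
573 [0.5271146  0.09897296 0.25703235] [-0.00090453  0.0011999 ] [0.00742907 0.00307649]
2 -1 282 [398.90780142 125.37588652] ((0.632504940032959, 0.14542780816555023), (0.060931913554668427, 0.05987782031297684), 5.7219038009643555)
2 0 58 [398.62068966 126.44827586] ((0.6324012279510498, 0.14567649364471436), (0.017050471156835556, 0.016244422644376755), 43.99298858642578)
3 -1 281 [148.21708185 132.25266904] ((0.4190000593662262, 0.15240372717380524), (0.05987264961004257, 0.06105916202068329), 83.9563217163086)
3 0 56 [148.60714286 133.73214286] ((0.4192952811717987, 0.1523459553718567), (0.016447117552161217, 0.016533762216567993), 38.587486267089844)
4 -1 278 [275.99640288 130.89208633] ((0.5279490351676941, 0.1469663381576538), (0.05950162187218666, 0.06007921323180199), 86.57911682128906)
4 0 56 [276.         131.96428571] ((0.5280792117118835, 0.14731533825397491), (0.016845036298036575, 0.016760198399424553), 41.263702392578125)
6 -1 328 [499.50609756 254.39329268] ((0.7356826663017273, 0.016631700098514557), (0.09239520877599716, 0.05602513998746872), 43.04731369018555)
24.7
```

View pics/s1.png

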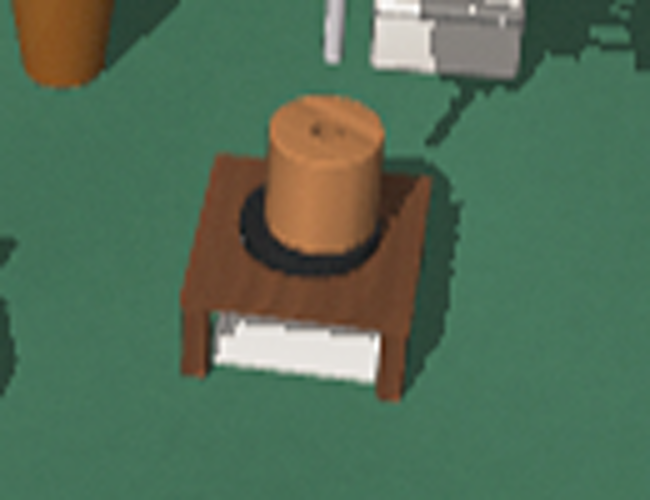

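View pics/w4.png

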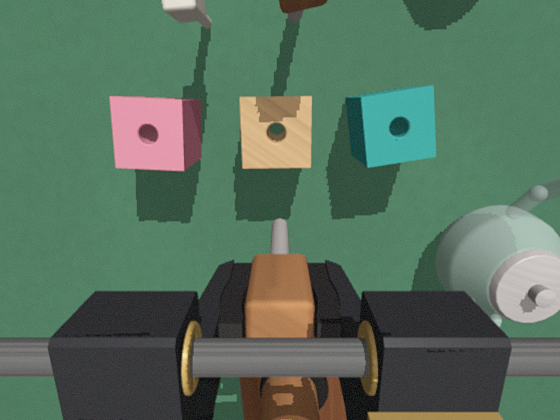

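The mill is back up on its ring with nothing in its rim. In w4 the holder hole is at (276,132), which maps to (0.528, 0.147). The bushing in the dish isn't visible here, so I'll check the bore after putting the drift back.

```bash
cat > place.py <<'E'
from h import *
p=[0.5270,0.1480]
manip.move_linear([*p,.257],rate=.15); manip.move_linear([*p,.172],rate=.1); manip.dwell(.2)
f0=manip.state()['contact_force'].copy()
for z in list(np.arange(.166,.092,-.006))+list(np.arange(.0915,.0815,-.001)):
    manip.move_linear([*p,z],rate=.04)
    s=manip.state(); f=s['contact_force']-f0
    if z<.093 or abs(f).max()>2: print(round(s['clock'],2),s['tool_pos'].round(4),f.round(1))
    if f[2]>3: print('stop'); break
E
python3 place.py
```

```text
30.52 [0.5268 0.148  0.0913] [-0.4 -0.8 -1. ]
30.77 [0.527  0.148  0.0905] [ 1.5 -0.2 -1. ]
31.02 [0.5269 0.148  0.0894] [ 0.7 -0.5 -1. ]
31.27 [0.527  0.148  0.0884] [ 0.5 -0.7 -1. ]
31.52 [0.5269 0.148  0.0874] [ 0.5 -0.6 -0.6]
31.77 [0.5269 0.148  0.0864] [ 1.  -0.2 -1.2]
32.02 [0.5269 0.148  0.0854] [ 0.4  0.3 -1.7]
32.27 [0.5272 0.1481 0.0851] [-1.1 -1.   3.7]
stop
```

Seated at the same height as at pick-up. I'll release, rise, check the drift, then check the bore.

Run:
```python
from h import *
manip.set_gripper(0.06); p=[0.527,0.148]
manip.move_linear([*p,.235],rate=.12); manip.dwell(.2)
c=cap('wrist'); P=xyz(c)
for z,t in ((.122,.006),(.078,.005)):
    m=(abs(P[...,2]-z)<t)
    n,l,st,ce=cv2.connectedComponentsWithStats(m.astype(np.uint8))
    for i in range(1,n):
        if st[i,4]>700: q=P[l==i]; print(z,ce[i].round(),cv2.minAreaRect(q[:,:2].astype(np.float32)),np.median(q[:,2]),np.percentile(q[:,2],[5,95]))
cv2.imwrite('pics/w5.png',c['image'][60:280,100:460])
manip.move_pose([0.525,-0.205,.30],rot(-.057)); manip.dwell(.2)
c=cap('wrist'); P=xyz(c); 
o=c['T'][:3,3]; print('cam',o)
K=c['intrinsics']; b=np.linalg.inv(c['T'])@np.array([.525,-.1317,.132,1]); uv=(K@b[:3])[:2]/b[2]; print('bore px',uv)
u,v=uv.round().astype(int); print((P[v-9:v+10:2,u-9:u+10:2,2]*1000).round().astype(int)); print(manip.state()['clock'],manip.state()['contact_force'])
a=c['image'][v-50:v+50,u-65:u+65]; b=cv2.resize(a,(520,400),interpolation=cv2.INTER_NEAREST)
w=cv2.resize(cv2.imread('pics/w5.png'),(280,171)); b2=np.zeros((580,520,3),np.uint8); b2[:400]=b; b2[400:571,:280]=w
cv2.imwrite('pics/c6.png',b2)
```

```text
0.122 [280. 206.] ((0.5278773307800293, 0.14833590388298035), (0.023115459829568863, 0.023476656526327133), 87.33318328857422) 0.12099937267626854 [0.1187602  0.12231422]
0.078 [406. 187.] ((0.6334131956100464, 0.1452854871749878), (0.06115429475903511, 0.06084037572145462), 5.4676408767700195) 0.07723445824957481 [0.07589166 0.07837387]
0.078 [149. 194.] ((0.41813594102859497, 0.15236541628837585), (0.06064504012465477, 0.06088525801897049), 83.90331268310547) 0.07720283629650393 [0.07582745 0.07837076]
0.078 [280. 189.] ((0.528043806552887, 0.14690327644348145), (0.06066616624593735, 0.06020611524581909), 87.2713623046875) 0.07724844497670288 [0.07600777 0.07844203]
cam [ 0.53043214 -0.12784561  0.44505577]
bore px [272.93152581 103.57692047]
[[131 132 131 129  92   3 131 130 130 131]
 [131 130  95   3   3   4   3   4 130 132]
 [130 109   2   4   4   2   2   3  89 131]
 [129  89  87   3   3   3   2   3  88 130]
 [130  88  87   2   3   3   2   2  87 130]
 [128  89  88   3   2   4 445   4  89 130]
 [129 100  88   3   3   3   3   2  87 132]
 [131 122  91   3   3   4   2   3 115 130]
 [131 131 121 101  82  76  88 115 132 130]
 [131 131 130 130 127 125 131 131 132 130]]
36.2083 [-0.3242012   0.14106334  0.06412492]
```

View pics/c6.png

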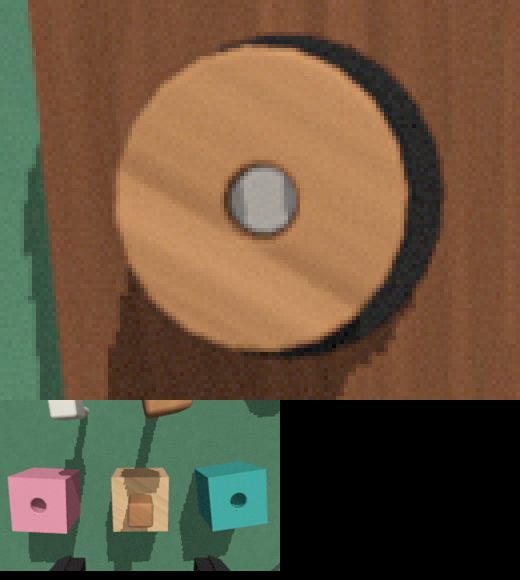

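The bore is open through to the white dish floor (depth about 3 mm above the table), so the bushing is out. The drift stands in its holder with its top at 0.121 m, about 1.5 mm off the hole's axis. The gripper is clear of everything.

```bash
python3 -c "
from h import *
manip.dwell(.5); print(order.close_job(), manip.state()['clock'])"
```

```text
the job is handed in; nothing more can be done
the job is handed in; nothing more can be done
```

The job is handed in: the bushing is out of the mill and the drift is back in its holder. I took the small brown-handled drift from the pale holder and found the bore with the wrist camera at about (0.525, -0.132). I pushed the bushing at about 4–6 N until the force fell to zero at about 49 mm depth. The last clock reading was about 36 s, before a final 0.5 s wait.

**Last checks:**
- **Bushing:** the bore is open, and the camera sees the white dish floor through it. I did not see the bushing lying in the dish, because the stand hides it, so that part is inferred.
- **Drift:** it is released, with its handle about 1.5 mm off the hole's axis. The top of the handle reads 0.121 m, the same as before pick-up, and its top face gives no sign of tilt.
- **Mill and gripper:** nothing presses on the mill, and the gripper hangs clear of everything.
- **Tea things:** no contact was noticed at any point. I did not measure their positions again at the end.

No check failed or disagreed.

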